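Grade salvaged circuit boards by length

ROBOT

A 7-joint arm with a two-finger parallel gripper is mounted at the origin on the work surface. World frame = base frame: x ahead of the robot, y to its left, z up, the work surface at z = 0. Lengths are in m, angles in rad, forces in N, time in s.
With the tool pointing down it reaches from about 0.35 to 0.9 m from the base axis. Payload 7.2 kg.
Tool frame: the origin (TCP) lies midway between the tips of the shut fingers; the grasp point (between the pads) lies env.grip_point_offset behind it (env.grip_point_offset is the distance from the TCP to the grasp point, in m); z points along the fingers, y is the line along which they close (so a half turn about z gives the same grasp; the last joint's range is limited). The gripper opens to 88 mm and grips with 3 to 60 N. Pads are 20 mm wide; open, the fingers measure 115 mm over their backs; the gripper's body (75 mm by 178 mm) begins 61 mm behind the grasp point.
Start: joints at [-1.413, 0.411, -0.013, 1.596, 0.006, 1.134, -0.082], TCP at [0.14, 0.609, 0.196] pointing down, gripper open.
Joint ranges: [-2.95, 2.95], [-0.29, 1.99], [-1.47, 1.44], [0.14, 2.54], [-1.03, 4.17], [0.13, 1.85], [-2.86, 2.86]. Speed limits (rad/s): [2.39, 2.39, 3.01, 3.01, 3.14, 3.14, 3.14].

INTERFACE

Orientations are given as a rotation vector (axis times angle).
In Python, from station import read_state, viewer, order, env gives the robot as it stands.
- The arm moves only by the tool arm_command, never from a script. Its argument "motion" is a list of rows, each a list of 3 entries, a list of its own where there are three numbers: the turn, a rotation vector about the tool's x, y, z as a fraction of full scale, then the shift along the tool's x, y, z as a fraction of full scale, then the finger opening in mm, from 0 to 87.8. A call has exactly 8 rows; each row is the pose to reach, as a shift and turn from the pose commanded when the call began, along the tool's axes at that moment; what a row does not reach only later rows make up. Full scale, the value 1, is 0.15 m for a shift and 30 degrees for a turn. A row lasts 1/8 s, in which the tool goes at most 62.5 mm and 10.7 degrees, less where a joint would pass 70% of its speed; a pose out of reach is approached as far as the arm can. A call with a number of a shift or a turn outside -1 to 1 is refused whole. A call with a gripper value outside its range is refused whole. The fingers move at their own pace and stop on an object; "grip_force" is the grip in N (left out, the last holds). Time passes only in rows, so rows that repeat a pose let the fingers close, or fill a call up. It gives the time, the measured TCP pose, the force, the opening and the grip force at its end, in the units of the state.
- read_state(): the state, without advancing time (a new reading comes with each control period).
- viewer.camera(name): name is "side" or "top" or "wrist"; returns the picture (384x512x3 uint8, blue, green, red); there is no depth.
- viewer.camera_params(name): a dict with "fx", "fy", "cx", "cy" (pixels), "T" (4x4, takes a point from camera to world coordinates). Camera axes: x right, y down, z forward; pixel columns grow to the right and rows downward; lengths in m; the calibration is good to about 2 mm. A picture is of the moment at which its call begins: read the wrist's pose just before it. camera_params takes no time and is no camera call; for the wrist camera it gives the pose at the moment of the call.
- order.finish_job(): hands the job in; it is judged then, once.
The state is a dict: "clock": time; "joints": joint angles; "qvel": joint speeds; "tau": joint torques, N m; "position": TCP position; "tcp_rot": TCP orientation; "contact_force": force on the tool from outside, world axes, zero at the start; "wrist_torque": the same for the moment, N m; "width": finger opening in m; "gripper_force": force on a finger pad.
Only numpy, scipy, OpenCV 4.12 (cv2) and the standard library are available. Lean on these libraries where they do the work, as an engineer would, in place of code of your own. Each camera call takes 0.05 s, during which the arm holds its last target. There are 200 camera calls.

TASK

Lay the four loose circuit boards with the metal cans on the four dark pads of the grading strip in order of length: the shortest on the pad next to the yellow end block, the longest on the pad at the other end. Each board must lie flat, can up, centred on its pad with its length along the pad's length (either way round). Leave the blue cup of chips that stands among them standing where it is.

Things in the scene. Friction and masses are not known exactly. Their poses are not given: they have to be found in the camera images.
- board_a: Loose salvaged circuit board, green, 50 long x 44 wide x 3 mm thick, lying flat, with a square aluminium shield can (30 x 30 mm, its top 22 mm above the board's underside) fixed at its centre: grip it by the can. Origin: centre of the underside; x along the length, y across the width, z up out of the can.
- board_b: Loose salvaged circuit board, blue, 70 long x 44 wide x 3 mm thick, lying flat, with a square aluminium shield can (30 x 30 mm, its top 22 mm above the board's underside) fixed at its centre: grip it by the can. Origin: centre of the underside; x along the length, y across the width, z up out of the can.
- board_c: Loose salvaged circuit board, dark teal-green, 90 long x 44 wide x 3 mm thick, lying flat, with a square aluminium shield can (30 x 30 mm, its top 22 mm above the board's underside) fixed at its centre: grip it by the can. Origin: centre of the underside; x along the length, y across the width, z up out of the can.
- board_d: Loose salvaged circuit board, lighter blue, 110 long x 44 wide x 3 mm thick, lying flat, with a square aluminium shield can (30 x 30 mm, its top 22 mm above the board's underside) fixed at its centre: grip it by the can. Origin: centre of the underside; x along the length, y across the width, z up out of the can.
- pad_1: Fixed dark pad 1 of the four in a row on the aluminium grading strip (counted from the strip's left end as the robot sees it, that is from the +y end), 116 long x 56 wide x 2 mm. Pads lie side by side at 75 mm spacing, long sides parallel. Origin: centre of the underside, 6 mm above the table; the board rests 2 mm above it. x along the long side (across the strip), y along the strip, z up.
- pad_2: Fixed dark pad 2 of the four in a row on the aluminium grading strip (counted from the strip's left end as the robot sees it, that is from the +y end), 116 long x 56 wide x 2 mm. Pads lie side by side at 75 mm spacing, long sides parallel. Origin: centre of the underside, 6 mm above the table; the board rests 2 mm above it. x along the long side (across the strip), y along the strip, z up.
- pad_3: Fixed dark pad 3 of the four in a row on the aluminium grading strip (counted from the strip's left end as the robot sees it, that is from the +y end), 116 long x 56 wide x 2 mm. Pads lie side by side at 75 mm spacing, long sides parallel. Origin: centre of the underside, 6 mm above the table; the board rests 2 mm above it. x along the long side (across the strip), y along the strip, z up.
- pad_4: Fixed dark pad 4 of the four in a row on the aluminium grading strip (counted from the strip's left end as the robot sees it, that is from the +y end), 116 long x 56 wide x 2 mm. Pads lie side by side at 75 mm spacing, long sides parallel. Origin: centre of the underside, 6 mm above the table; the board rests 2 mm above it. x along the long side (across the strip), y along the strip, z up.
- yellow_block: Fixed yellow block, 90 x 22 x 14 mm, at one end of the grading strip (at either end; a black one stands at the other), 64.5 mm from the centre of the end pad. It marks the end for the shortest board. Origin: centre of its underside, 6 mm above the table.
- blue_cup: Loose open blue plastic cup of sorted chips, 62 mm in diameter at the rim, 62 mm tall, standing among the boards; not to be moved. (Other cups are white.) Origin: centre of its underside, z up.
Not all that is in view belongs to the job. What is shaped like the board_d but orange is not meant. What is shaped like the board_b but red is not meant.

How it is judged:
By the outcome, as a careful person would: the job done as asked, in the order asked, and still so for the second after the job is handed in, with the robot touching nothing.
It also fails if it takes over 99 s, if anything falls off the work surface, if the arm or the gripper's body presses on something with over 40 N, if the wrist force passes 120 N, or if a joint passes its speed limit or range.

## Working session

There is one attempt and no reset: what is moved stays moved. The work goes in short steps, Python scripts to look and compute and a tool call to move; the robot and the scene stay as the last step left them, time stands still between calls to the robot, and variables do not carry over. Pictures are saved under pics/ and viewed, at most 14 in all, crops included, and the job is handed in when it is done.

Besides the shell and the picture viewer there is one more tool, called after "Emit:" as name(argument=value, ...) on one line, values as JSON. arm_command: Moves the arm, as the interface text tells. Shift numbers are shares of 0.15 m and turn numbers shares of 30 degrees, none past 1 either way. Its arguments: {"type":"object","properties":{"motion":{"type":"array","items":{"type":"array"}},"grip_force":{"type":"number"}},"required":["motion"]}

```bash
mkdir -p pics; ls; python3 - <<'E'
from station import read_state, viewer, order, env
import cv2, numpy as np
print(env.grip_point_offset, read_state())
for n in ("top","side"):
    cv2.imwrite(f"pics/{n}0.png",viewer.camera(n)); p=viewer.camera_params(n); print(n,p["fx"],p["fy"],p["cx"],p["cy"]); print(np.round(p["T"],4))
E
```

```text
pics
0.0187 {'clock': 0.0, 'joints': array([-1.41318617,  0.41186912, -0.01272775,  1.59704642,  0.00559762,
        1.13425956, -0.08219718]), 'qvel': array([ 0.001268  , -0.0010837 , -0.00113129,  0.00031846, -0.00015896,
       -0.000708  , -0.00148813]), 'tau': array([-3.86497986e-04, -5.87951910e+01,  6.41699731e-01, -2.91061270e+01,
       -5.37496107e-02,  1.82032899e-02,  1.61827033e-04]), 'position': array([0.13984799, 0.60860208, 0.19482721]), 'tcp_rot': array([-3.53876457e-01, -3.12152335e+00,  2.42702614e-03]), 'contact_force': array([0.30909937, 0.11726608, 0.40467109]), 'wrist_torque': array([-0.02395182, -0.01300341, -0.02765712]), 'gripper_force': 0.0, 'width': 0.08797013035539113}
top 377.0859705887981 377.0859705887981 254.81810871768656 193.44813443878397
[[ 0.013  -0.9933  0.1146  0.3894]
 [-0.9999 -0.0121  0.008  -0.0053]
 [-0.0066 -0.1147 -0.9934  0.8003]
 [ 0.      0.      0.      1.    ]]
side 491.47271001848236 491.47271001848236 268.45369632202465 194.77499047008217
[[-0.994  -0.0806  0.0743  0.3968]
 [-0.1092  0.7869 -0.6074  0.6576]
 [-0.0095 -0.6118 -0.7909  0.8921]
 [ 0.      0.      0.      1.    ]]
```

View pics/top0.png

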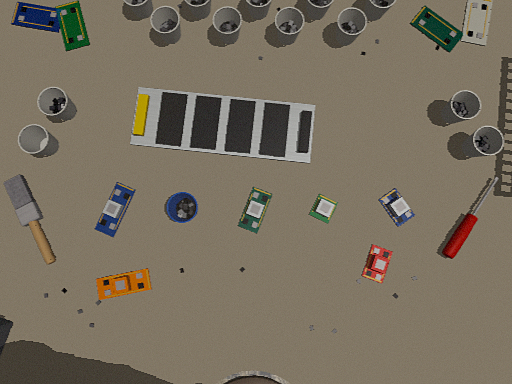

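View pics/side0.png

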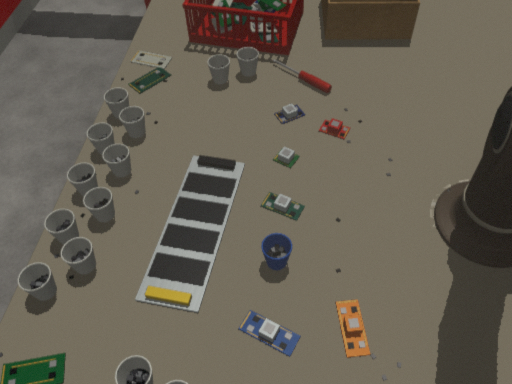

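The top view shows the strip with its yellow block at the left, pixel (141,115), so pad_1 is the pad next to it. Pads 1 to 4 are at (172,119), (206,122), (240,126) and (275,129).

Candidate boards:
- (115,209): long blue, fits board_d
- (255,209): teal, fits board_c
- (324,208): short green, fits board_a
- (397,207): blue, fits board_b
- (123,284) orange and (378,263) red: decoys
- Boards at the top corners: no cans

The blue cup is at (182,207). I'll measure these and confirm them in one crop.

```bash
cat > h.py <<'E'
import cv2, numpy as np
from station import read_state, viewer, order, env
def cast(p,uv,z):
    uv=np.atleast_2d(np.float64(uv)); T=p["T"]
    d=np.c_[(uv[:,0]-p["cx"])/p["fx"],(uv[:,1]-p["cy"])/p["fy"],np.ones(len(uv))]@T[:3,:3].T
    return T[:3,3]+d*((z-T[2,3])/d[:,2])[:,None]
def blob(mask,near,p,z,lo=20,close=0):
    """blob nearest to pixel: world centre, sizes mm, yaw of its long side (deg) at height z"""
    mask=mask.astype(np.uint8)*255
    if close: mask=cv2.morphologyEx(mask,cv2.MORPH_CLOSE,np.ones((close,close),np.uint8))
    cs=[c for c in cv2.findContours(mask,cv2.RETR_EXTERNAL,cv2.CHAIN_APPROX_NONE)[0] if cv2.contourArea(c)>lo]
    f=lambda c: np.hypot(*(np.array(cv2.minAreaRect(c)[0])-near))
    c=min(cs,key=f); w=cast(p,c[:,0],z)[:,:2]
    (x,y),(a,b),t=cv2.minAreaRect((w*1000).astype(np.float32))
    if a<b: a,b,t=b,a,t+90
    return np.round([x,y,a,b,(t+90)%180-90],1), np.round(cv2.minAreaRect(c)[0],1)
E
python3 - <<'E'
from h import *
im=cv2.imread("pics/top0.png"); p=viewer.camera_params("top")
hsv=cv2.cvtColor(im,cv2.COLOR_BGR2HSV); H,S,V=cv2.split(hsv)
can=(S<50)&(V>150)
for n,uv,hr in (("d",(113,209),(100,130)),("c",(256,210),(60,100)),("a",(325,208),(35,90)),("b",(399,207),(100,130))):
    print(n,"can",*blob(can,uv,p,.022))
    col=((H>hr[0])&(H<hr[1])&(S>70))|can
    print(n,"board",*blob(col,uv,p,.003,100,5), hsv[uv[1]-12:uv[1]+13,uv[0]-12:uv[0]+13].reshape(-1,3)[::60].tolist()[:0])
for i,uv in enumerate([(172,119),(206,122),(240,126),(275,129)]): print("pad",i+1,*blob(V<60,uv,p,.008,200))
print("yellow",*blob((H>20)&(H<35)&(S>150),(141,115),p,.02))
print("cup",*blob((H>105)&(H<130)&(S>100),(182,207),p,.062))
cv2.imwrite("pics/crop0.png",cv2.resize(im[80:310,75:435],None,fx=2.2,fy=2.2,interpolation=cv2.INTER_CUBIC))
E
```

```text
d can [444.8 298.3  28.7  28.3 -22. ] [111.2 208.1]
d board [444.8 298.2 109.4  44.6 -22.7] [114.7 208.9] []
c can [447.2   0.7  28.9  28.8 -20.9] [254.8 208.8]
c board [447.4   0.8  89.   43.1 -20.9] [254.8 209.5] []
a can [ 452.  -143.9   29.2   28.    63.9] [324.8 207.4]
a board [ 451.8 -144.3   49.6   43.5  -26.1] [323.4 208.2] []
b can [ 451.6 -301.9   41.    30.    33.8] [401.5 208.5]
b board [ 456.3 -298.6   70.2   44.6   34.3] [396.4 207. ] []
pad 1 [642.2 184.5 115.8  54.9  -5.4] [171.2 118.6]
pad 2 [635.3 110.  115.5  54.7  -5.2] [205.4 122.3]
pad 3 [628.1  35.8 115.9  54.7  -5.4] [239.6 125.7]
pad 4 [620.8 -39.1 115.1  54.1  -6.1] [274.4 129.4]
yellow [647.  246.7  90.3  23.6  -5.4] [141.  114.3]
cup [446.2 143.5  59.3  59.1   1.8] [182. 207.]
```

View pics/crop0.png

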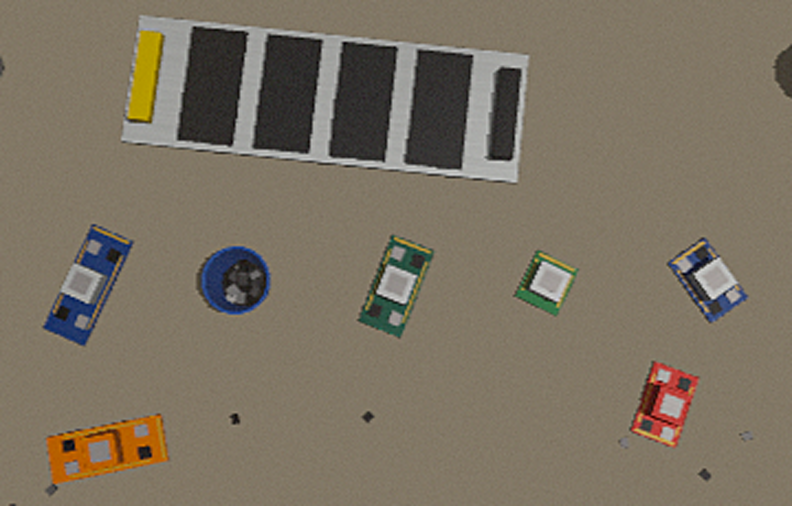

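The crop confirms all four boards by colour, and the measured lengths match too: 109, 89, 50 and 70 mm. The red and orange boards are decoys. The pads measure 75 mm apart at a yaw of -5.5°. Next is a small planner that converts world waypoints into move units.

```bash
cat >> h.py <<'E'
from scipy.spatial.transform import Rotation as R
def plan(calls):
    """calls: list of lists of (x,y,z mm, yaw of tool x deg); start = measured pose. Prints turn z and shift fractions."""
    s=read_state(); pos=s["position"]*1000; X=R.from_rotvec(s["tcp_rot"]).as_matrix()
    psi=np.degrees(np.arctan2(X[1,0],X[0,0]))%360
    print("t",round(float(s["clock"]),2),"pos",pos.round(1),"psi",round(psi,2),"tilt z",X[:,2].round(3),"j7",s["joints"][6].round(2),"w",round(s["width"]*1000,1))
    for c in calls:
        c0=np.radians(psi); A=np.array([[np.cos(c0),np.sin(c0),0],[np.sin(c0),-np.cos(c0),0],[0,0,-1]])
        for x,y,z,a in c: print("  turn %.3f shift"%(-(a-psi)/30),(A.T@(np.array([x,y,z])-pos)/150).round(3).tolist(),end="")
        print(); pos=np.array(c[-1][:3],float); psi=c[-1][3]
E
python3 - <<'E'
from h import *
plan([[(242,505,160,157.6)],[(343,402,130,157.6)],[(444.8,298.2,100,157.6)],[(444.8,298.2,30,157.6),(444.8,298.2,6,157.6)]])
E
```

```text
t 0.1 pos [139.9 608.7 194.9] psi 167.06 tilt z [-0.    -0.001 -1.   ] j7 -0.08 w 87.5
  turn 0.315 shift [-0.818, -0.521, 0.233]
  turn -0.000 shift [-0.884, -0.378, 0.2]
  turn -0.000 shift [-0.891, -0.381, 0.2]
  turn -0.000 shift [0.0, 0.0, 0.467]  turn -0.000 shift [0.0, 0.0, 0.627]
```

Emit:
arm_command(motion=[[[0, 0, 0.105], [-0.27, -0.17, 0.08], 80], [[0, 0, 0.21], [-0.55, -0.35, 0.16], 80], [[0, 0, 0.315], [-0.818, -0.521, 0.233], 80], [[0, 0, 0.315], [-0.818, -0.521, 0.233], 80], [[0, 0, 0.315], [-0.818, -0.521, 0.233], 80], [[0, 0, 0.315], [-0.818, -0.521, 0.233], 80], [[0, 0, 0.315], [-0.818, -0.521, 0.233], 80], [[0, 0, 0.315], [-0.818, -0.521, 0.233], 80]], grip_force=25)

```text
clock: 1.1
position: [0.2415, 0.5059, 0.1607]
tcp_rot: [-0.608, -3.082, -0.0]
contact_force: [0.6, 0.2, 0.6]
width: 0.0801
gripper_force: 0.0
```

Emit:
arm_command(motion=[[[0, 0, 0], [-0.3, -0.13, 0.07], 80], [[0, 0, 0], [-0.6, -0.26, 0.14], 80], [[0, 0, 0], [-0.884, -0.378, 0.2], 80], [[0, 0, 0], [-0.884, -0.378, 0.2], 80], [[0, 0, 0], [-0.884, -0.378, 0.2], 80], [[0, 0, 0], [-0.884, -0.378, 0.2], 80], [[0, 0, 0], [-0.884, -0.378, 0.2], 80], [[0, 0, 0], [-0.884, -0.378, 0.2], 80]])

```text
clock: 2.1
position: [0.3426, 0.4031, 0.1308]
tcp_rot: [-0.608, -3.082, -0.0]
contact_force: [-0.7, -0.5, -0.0]
width: 0.0801
gripper_force: 0.0
```

Emit:
arm_command(motion=[[[0, 0, 0], [-0.3, -0.13, 0.07], 80], [[0, 0, 0], [-0.6, -0.26, 0.14], 80], [[0, 0, 0], [-0.891, -0.381, 0.2], 80], [[0, 0, 0], [-0.891, -0.381, 0.2], 80], [[0, 0, 0], [-0.891, -0.381, 0.2], 80], [[0, 0, 0], [-0.891, -0.381, 0.2], 80], [[0, 0, 0], [-0.891, -0.381, 0.2], 80], [[0, 0, 0], [-0.891, -0.381, 0.2], 80]])

```text
clock: 3.1
position: [0.4445, 0.2995, 0.1008]
tcp_rot: [0.608, 3.082, 0.0]
contact_force: [0.6, -0.6, -0.2]
width: 0.0801
gripper_force: 0.0
```

```bash
python3 - <<'E'
from h import *
p=viewer.camera_params("wrist"); im=viewer.camera("wrist"); cv2.imwrite("pics/w1.png",im); np.save("pics/w1.npy",p["T"])
print(np.round(p["T"],3),p["fx"],p["cx"],p["cy"])
h=cv2.cvtColor(im,cv2.COLOR_BGR2HSV); H,S,V=cv2.split(h)
T=np.linalg.inv(p["T"]); q=T@[.4448,.2982,.022,1]; uv=(p["fx"]*q[0]/q[2]+p["cx"],p["fy"]*q[1]/q[2]+p["cy"]); print(uv)
print(blob((S<50)&(V>140),uv,p,.022,500)); print(blob((H>95)&(H<130)&(S>70)|(S<50)&(V>140),uv,p,.003,500,15))
plan([[(444.8,298.2,30,157.6),(444.8,298.2,6,157.6)]])
E
```

```text
[[ 0.379  0.882  0.279  0.367]
 [ 0.925 -0.361 -0.115  0.33 ]
 [-0.     0.302 -0.953  0.29 ]
 [ 0.     0.     0.     1.   ]] 298.1913906916963 260.3335505633007 185.85307056500776
(np.float64(260.74970136039303), np.float64(184.70410333284977))
(array([451.4, 284.4, 185.7, 120.7,  -6.4]), array([248.9, 186.8]))
(array([486.8, 250.1, 609.4, 429. ,  67.7]), array([255.5, 191.5]))
t 3.15 pos [444.6 299.3 100.8] psi 157.67 tilt z [ 0.  0. -1.] j7 0.57 w 80.0
  turn 0.002 shift [-0.004, -0.006, 0.472]  turn 0.002 shift [-0.004, -0.006, 0.632]
```

View pics/w1.png

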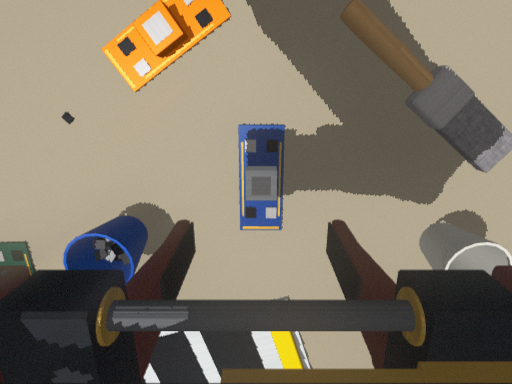

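The wrist view shows board_d's can at (261,183). The top-view fix predicted (260.7,184.7), so they agree to about 1 mm. The fingers straddle the board's width. Descend and grip.

Emit:
arm_command(motion=[[[0, 0, 0], [-0.004, -0.006, 0.25], 70], [[0, 0, 0], [-0.004, -0.006, 0.5], 60], [[0, 0, 0], [-0.004, -0.006, 0.6], 60], [[0, 0, 0], [-0.004, -0.006, 0.63], 60], [[0, 0, 0], [-0.004, -0.006, 0.63], 60], [[0, 0, 0], [-0.004, -0.006, 0.63], 20], [[0, 0, 0], [-0.004, -0.006, 0.63], 20], [[0, 0, 0], [-0.004, -0.006, 0.63], 20]])

```text
clock: 4.15
position: [0.4453, 0.2979, 0.0067]
tcp_rot: [0.61, 3.081, 0.001]
contact_force: [-0.7, 0.3, -0.2]
width: 0.0334
gripper_force: 0.0
```

Emit:
arm_command(motion=[[[0, 0, 0], [0, 0, 0], 20], [[0, 0, 0], [0, 0, 0], 20], [[0, 0, 0], [0, 0, 0], 20], [[0, 0, 0], [0, 0, -0.1], 20], [[0, 0, 0], [0, 0, -0.3], 20], [[0, 0, 0], [0, 0, -0.6], 20], [[0, 0, 0], [0, 0, -0.7], 20], [[0, 0, 0], [0, 0, -0.7], 20]])

```text
clock: 5.15
position: [0.4456, 0.2982, 0.1125]
tcp_rot: [0.609, 3.08, 0.003]
contact_force: [-0.1, 0.1, -0.4]
width: 0.0201
gripper_force: 0.0
```

```bash
python3 - <<'E'
from h import *
# pads fit: mean centre and direction
P=np.array([[642.2,184.5],[635.3,110],[628.1,35.8],[620.8,-39.1]]); d=P[3]-P[0]; print("strip yaw",np.degrees(np.arctan2(d[0],-d[1])))
u=-d/np.linalg.norm(d); print([(P.mean(0)+u*75*k).round(1).tolist() for k in (1.5,.5,-.5,-1.5)])
plan([[(500,190,110,174.5)],[(560,75,110,174.5)],[(620.8,-39.1,110,174.5)],[(620.8,-39.1,25,174.5),(620.8,-39.1,15,174.5)]])
E
```

```text
strip yaw -5.466933986490784
[[642.3, 184.8], [635.2, 110.1], [628.0, 35.5], [620.9, -39.2]]
t 5.15 pos [445.6 298.2 112.5] psi 157.62 tilt z [ 0.002  0.002 -1.   ] j7 0.57 w 20.1
  turn -0.563 shift [-0.61, -0.529, 0.016]
  turn -0.000 shift [-0.472, -0.725, 0.0]
  turn -0.000 shift [-0.476, -0.718, 0.0]
  turn -0.000 shift [0.0, 0.0, 0.567]  turn -0.000 shift [0.0, 0.0, 0.633]
```

The opening ended at 20.1 mm with no force on the pads, so the grasp missed or slipped off. I'll look.

```bash
python3 - <<'E'
from h import *
a=viewer.camera("wrist"); b=viewer.camera("side")
cv2.imwrite("pics/w2.png",np.hstack([cv2.resize(a,(400,300)),cv2.resize(b[250:384,180:380],(400,268))[:300].copy() if 0 else cv2.resize(b[234:384,190:390],(400,300))]))
E
```

```text
(no output)
```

View pics/w2.png

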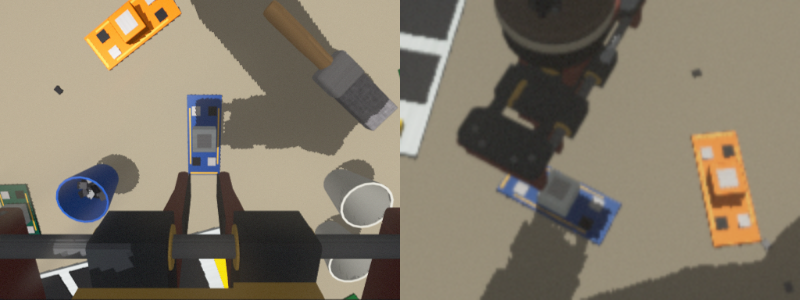

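The board is still on the table under the gripper, so the fingers closed over or slid up the can. I'll check how high the tips sit relative to the nominal TCP, and whether the board moved.

```bash
python3 - <<'E'
from h import *
p=viewer.camera_params("wrist"); s=read_state(); a=viewer.camera("wrist"); w1=cv2.imread("pics/w1.png")
X=R.from_rotvec(s["tcp_rot"]).as_matrix(); Ti=np.linalg.inv(p["T"])
def pr(v):
    q=Ti@np.r_[s["position"]+X@(np.array(v)/1000),1]; return (p["fx"]*q[0]/q[2]+p["cx"],p["fy"]*q[1]/q[2]+p["cy"])
for w in (20,80):
  for z in (0,-5,-10,-18.7,-30): print(w,z,np.round(pr((0,w/2,z)),1),np.round(pr((0,-w/2,z)),1))
print("can now",cast(p,(261,177),.022)*1000)
f=lambda im:cv2.resize(im[120:280,170:350],None,fx=2.2,fy=2.2,interpolation=cv2.INTER_CUBIC)
cv2.imwrite("pics/w3.png",np.hstack([f(w1),f(a)]))
E
```

```text
20 0 [276.9 217.8] [247.9 217.7]
20 -5 [277.2 220.8] [247.6 220.7]
20 -10 [277.7 223.9] [247.2 223.9]
20 -18.7 [278.4 229.8] [246.7 229.7]
20 -30 [279.5 238.2] [245.8 238.2]
80 0 [320.4 217.8] [204.4 217.7]
80 -5 [321.8 220.8] [203.  220.7]
80 -10 [323.3 223.9] [201.6 223.9]
80 -18.7 [326.  229.8] [199.  229.7]
80 -30 [330.  238.2] [195.3 238.1]
can now [[440.3359264  298.14262563  22.        ]]
```

View pics/w3.png

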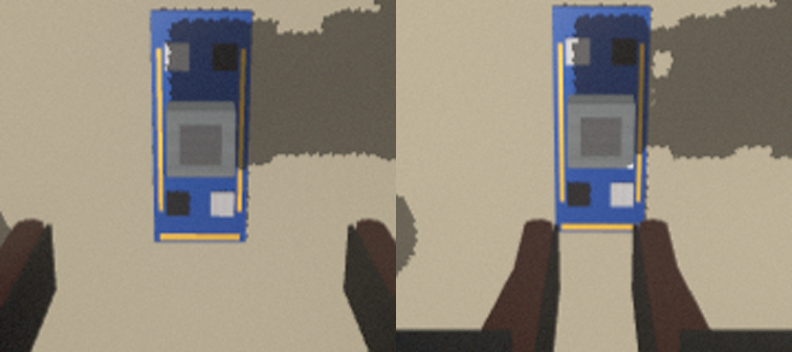

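The fingertips project about 25 mm behind the nominal TCP: the tip spacing is 132 px where 116 px is expected at 80 mm opening. That fits the tips closing above the can. I'll go lower in small steps with the fingers straddling the board and watch the force.

Emit:
arm_command(motion=[[[0, 0, 0], [0, 0, 0.2], 60], [[0, 0, 0], [0, 0, 0.4], 60], [[0, 0, 0], [0, 0, 0.6], 60], [[0, 0, 0], [0, 0, 0.7], 60], [[0, 0, 0], [0, 0, 0.72], 60], [[0, 0, 0], [0, 0, 0.72], 60], [[0, 0, 0], [0, 0, 0.72], 60], [[0, 0, 0], [0, 0, 0.72], 60]])

```text
clock: 6.3
position: [0.4455, 0.2981, 0.004]
tcp_rot: [0.61, 3.081, 0.002]
contact_force: [-0.4, 0.4, -0.4]
width: 0.0599
gripper_force: 0.0
```

```bash
python3 - <<'E'
from h import *
a=viewer.camera("wrist"); b=viewer.camera("side"); plan([])
cv2.imwrite("pics/w4.png",np.hstack([cv2.resize(a[60:300,100:420],(400,300)),cv2.resize(b[270:384,190:342],(400,300))]))
E
```

```text
t 6.4 pos [445.3 298.    3.7] psi 157.61 tilt z [ 0.001  0.001 -1.   ] j7 0.6 w 59.9
```

View pics/w4.png

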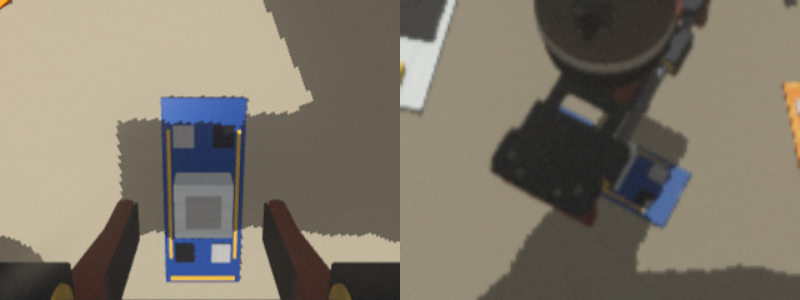

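The view agrees with that. By apparent size the tips are at about 179 mm depth, the can top at 186 and the board at 196. So the tips are near z≈25 mm although the TCP reads 4 mm. I'll lower them 10 mm, still straddling the board, and re-measure.

Emit:
arm_command(motion=[[[0, 0, 0], [0, 0, 0.02], 60], [[0, 0, 0], [0, 0, 0.04], 60], [[0, 0, 0], [0, 0, 0.06], 60], [[0, 0, 0], [0, 0, 0.07], 60], [[0, 0, 0], [0, 0, 0.07], 60], [[0, 0, 0], [0, 0, 0.07], 60], [[0, 0, 0], [0, 0, 0.07], 60], [[0, 0, 0], [0, 0, 0.07], 60]])

```text
clock: 7.4
position: [0.4451, 0.2978, -0.0072]
tcp_rot: [0.61, 3.082, 0.0]
contact_force: [0.6, -0.4, -0.2]
width: 0.0599
gripper_force: 0.0
```

```bash
python3 - <<'E'
from h import *
a=viewer.camera("wrist"); plan([]); print(read_state()["contact_force"].round(1))
cv2.imwrite("pics/w5.png",cv2.resize(a[180:290,160:360],(800,440),interpolation=cv2.INTER_CUBIC))
E
```

```text
t 7.45 pos [445.1 297.8  -7.3] psi 157.61 tilt z [ 0.  0. -1.] j7 0.6 w 60.3
[-0.5  0.7 -0.2]
```

View pics/w5.png

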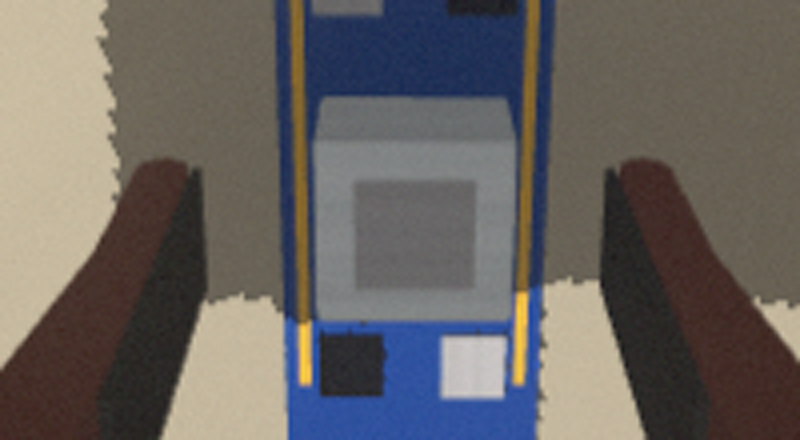

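Still no contact at TCP z = -7 mm, and the tips now look level with the can top or slightly below it. The tool's real tips are roughly 25 mm short of the stated TCP. I'll go 10 mm lower and close.

Emit:
arm_command(motion=[[[0, 0, 0], [0, 0, 0.03], 60], [[0, 0, 0], [0, 0, 0.05], 60], [[0, 0, 0], [0, 0, 0.065], 60], [[0, 0, 0], [0, 0, 0.065], 20], [[0, 0, 0], [0, 0, 0.065], 20], [[0, 0, 0], [0, 0, 0.065], 20], [[0, 0, 0], [0, 0, 0.065], 20], [[0, 0, 0], [0, 0, 0.065], 20]])

```text
clock: 8.45
position: [0.4452, 0.2979, -0.0169]
tcp_rot: [0.61, 3.082, 0.0]
contact_force: [0.7, 0.4, 0.8]
width: 0.0299
gripper_force: 25.0
```

```bash
python3 - <<'E'
from h import *
s=read_state(); plan([]); print(s["contact_force"].round(1),s["gripper_force"])
a=viewer.camera("wrist")
cv2.imwrite("pics/w6.png",cv2.resize(a[180:290,160:360],(800,440),interpolation=cv2.INTER_CUBIC))
E
```

```text
t 8.45 pos [445.2 297.9 -16.9] psi 157.62 tilt z [ 0.  0. -1.] j7 0.61 w 29.9
[0.7 0.4 0.8] 25.000067353248596
```

View pics/w6.png

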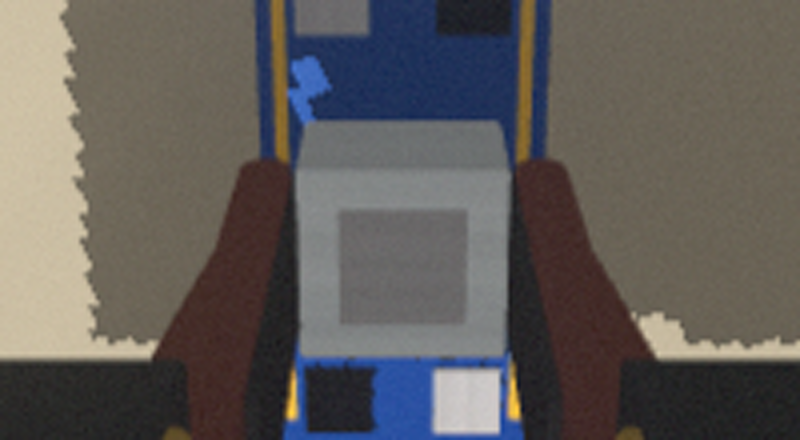

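Gripped: 29.9 mm opening with 25 N on the can. The board rests on the table with the TCP reading -16.9 mm, so on a pad it should read about -8.9. Lift and carry.

Emit:
arm_command(motion=[[[0, 0, 0], [0, 0, -0.05], 20], [[0, 0, 0], [0, 0, -0.2], 20], [[0, 0, 0], [0, 0, -0.4], 20], [[0, 0, 0], [0, 0, -0.6], 20], [[0, 0, 0], [0, 0, -0.7], 20], [[0, 0, 0], [0, 0, -0.7], 20], [[0, 0, 0], [0, 0, -0.7], 20], [[0, 0, 0], [0, 0, -0.7], 20]], grip_force=35)

```text
clock: 9.5
position: [0.4444, 0.2973, 0.0868]
tcp_rot: [-0.61, -3.081, 0.003]
contact_force: [0.4, -0.3, -0.8]
width: 0.0301
gripper_force: 35.0
```

```bash
python3 - <<'E'
from h import *
plan([[(500,190,90,174.5)],[(560,75,90,174.5)],[(620.8,-39.2,90,174.5)],[(620.8,-39.2,0,174.5),(620.8,-39.2,-8.5,174.5)]])
E
```

```text
t 9.5 pos [444.4 297.3  86.8] psi 157.62 tilt z [-0.002 -0.001 -1.   ] j7 0.58 w 30.1
  turn -0.563 shift [-0.615, -0.52, -0.021]
  turn -0.000 shift [-0.472, -0.725, 0.0]
  turn -0.000 shift [-0.476, -0.719, 0.0]
  turn -0.000 shift [0.0, 0.0, 0.6]  turn -0.000 shift [0.0, 0.0, 0.657]
```

Emit:
arm_command(motion=[[[0, 0, -0.12], [-0.1, -0.1, -0.02], 20], [[0, 0, -0.28], [-0.25, -0.22, -0.02], 20], [[0, 0, -0.44], [-0.4, -0.36, -0.02], 20], [[0, 0, -0.563], [-0.55, -0.48, -0.02], 20], [[0, 0, -0.563], [-0.615, -0.52, -0.02], 20], [[0, 0, -0.563], [-0.615, -0.52, -0.02], 20], [[0, 0, -0.563], [-0.615, -0.52, -0.02], 20], [[0, 0, -0.563], [-0.615, -0.52, -0.02], 20]])

```text
clock: 10.5
position: [0.5001, 0.1917, 0.0909]
tcp_rot: [-0.148, -3.138, -0.0]
contact_force: [0.0, -0.1, -0.0]
width: 0.0296
gripper_force: 35.0
```

Emit:
arm_command(motion=[[[0, 0, 0], [-0.08, -0.13, 0], 20], [[0, 0, 0], [-0.2, -0.3, 0], 20], [[0, 0, 0], [-0.33, -0.5, 0], 20], [[0, 0, 0], [-0.44, -0.67, 0], 20], [[0, 0, 0], [-0.472, -0.725, 0], 20], [[0, 0, 0], [-0.472, -0.725, 0], 20], [[0, 0, 0], [-0.472, -0.725, 0], 20], [[0, 0, 0], [-0.472, -0.725, 0], 20]])

```text
clock: 11.5
position: [0.5603, 0.0769, 0.0909]
tcp_rot: [-0.148, -3.138, -0.001]
contact_force: [-0.5, 0.1, -1.0]
width: 0.0296
gripper_force: 35.0
```

Emit:
arm_command(motion=[[[0, 0, 0], [-0.08, -0.13, 0], 20], [[0, 0, 0], [-0.2, -0.3, 0], 20], [[0, 0, 0], [-0.33, -0.5, 0], 20], [[0, 0, 0], [-0.44, -0.67, 0], 20], [[0, 0, 0], [-0.476, -0.719, 0], 20], [[0, 0, 0], [-0.476, -0.719, 0], 20], [[0, 0, 0], [-0.476, -0.719, 0], 20], [[0, 0, 0], [-0.476, -0.719, 0], 20]])

```text
clock: 12.5
position: [0.6212, -0.0372, 0.091]
tcp_rot: [-0.148, -3.138, -0.001]
contact_force: [-0.6, -0.3, -0.8]
width: 0.0298
gripper_force: 35.0
```

```bash
python3 - <<'E'
from h import *
plan([[(620.8,-39.2,0,174.5),(620.8,-39.2,-8.5,174.5)]])
E
```

```text
t 12.5 pos [621.2 -37.2  91. ] psi 174.6 tilt z [-0.     0.001 -1.   ] j7 1.56 w 29.8
  turn 0.003 shift [0.001, -0.014, 0.607]  turn 0.003 shift [0.001, -0.014, 0.663]
```

Emit:
arm_command(motion=[[[0, 0, 0.003], [0.001, -0.014, 0.2], 20], [[0, 0, 0.003], [0.001, -0.014, 0.4], 20], [[0, 0, 0.003], [0.001, -0.014, 0.56], 20], [[0, 0, 0.003], [0.001, -0.014, 0.64], 20], [[0, 0, 0.003], [0.001, -0.014, 0.663], 20], [[0, 0, 0.003], [0.001, -0.014, 0.663], 20], [[0, 0, 0.003], [0.001, -0.014, 0.663], 40], [[0, 0, 0.003], [0.001, -0.014, 0.663], 40]])

```text
clock: 13.5
position: [0.6217, -0.0408, -0.0077]
tcp_rot: [0.153, 3.137, 0.0]
contact_force: [0.9, 0.3, -1.3]
width: 0.0399
gripper_force: 0.0
```

Emit:
arm_command(motion=[[[0, 0, 0], [0, 0, 0], 40], [[0, 0, 0], [0, 0, -0.1], 42], [[0, 0, 0], [0, 0, -0.4], 60], [[0, 0, 0], [0, 0, -0.7], 60], [[0, 0, 0], [0.3, 0, -0.7], 60], [[0, 0, 0], [0.6, 0, -0.7], 60], [[0, 0, 0], [0.9, 0, -0.7], 60], [[0, 0, 0], [0.9, 0, -0.7], 60]])

```text
clock: 14.5
position: [0.484, -0.0275, 0.0975]
tcp_rot: [-0.153, -3.137, -0.001]
contact_force: [1.4, -0.6, 0.4]
width: 0.06
gripper_force: 0.0
```

```bash
cat >> h.py <<'E'
def seg(n,im,uv,p,zt):
    hsv=cv2.cvtColor(im,cv2.COLOR_BGR2HSV); H,S,V=cv2.split(hsv)
    hr={"a":(35,90),"b":(100,130),"c":(60,100),"d":(100,130)}[n]
    print(n,"can",*blob((S<50)&(V>150),uv,p,zt+.022),"board",blob(((H>hr[0])&(H<hr[1])&(S>70)),uv,p,zt+.003,100,9)[0])
def px(p,xyz):
    q=np.linalg.inv(p["T"])@np.r_[np.array(xyz)/1000,1]; return (p["fx"]*q[0]/q[2]+p["cx"],p["fy"]*q[1]/q[2]+p["cy"])
E
python3 - <<'E'
from h import *
im=viewer.camera("top"); cv2.imwrite("pics/top1.png",im); p=viewer.camera_params("top")
seg("d",im,px(p,(620.8,-39.2,30)),p,.008)
ps=174.5
plan([[(500,10,60,159.1)],[(447.3,0.8,50,159.1)]])
E
```

```text
d can [ 503.9    4.2 1117.   799.8  -89.5] [255.5 191.5] board [450.1 153.8  63.4  63.2 -89.3]
t 14.55 pos [486.5 -27.5  97.8] psi 174.42 tilt z [ 0.002  0.001 -1.   ] j7 1.51 w 59.9
  turn 0.511 shift [-0.065, 0.258, 0.252]
  turn -0.000 shift [0.306, -0.183, 0.067]
```

View pics/top1.png

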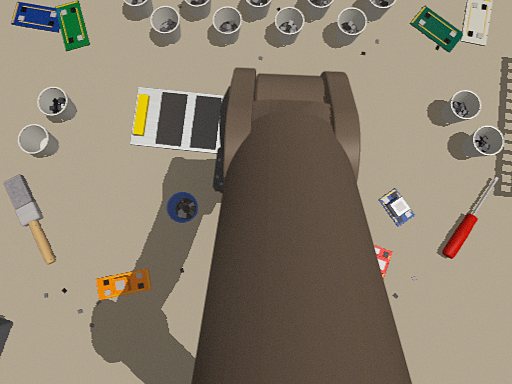

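The arm hides the strip in the top view, so I'll verify placement later. Next is board_c.

Emit:
arm_command(motion=[[[0, 0, 0.15], [0.08, 0.05, 0.05], 60], [[0, 0, 0.33], [0.18, 0.1, 0.15], 60], [[0, 0, 0.511], [0.278, 0.162, 0.25], 60], [[0, 0, 0.511], [0.278, 0.162, 0.319], 60], [[0, 0, 0.511], [0.278, 0.162, 0.319], 60], [[0, 0, 0.511], [0.278, 0.162, 0.319], 60], [[0, 0, 0.511], [0.278, 0.162, 0.319], 60], [[0, 0, 0.511], [0.278, 0.162, 0.319], 60]], grip_force=35)

```text
clock: 15.55
position: [0.448, 0.0004, 0.0489]
tcp_rot: [0.57, 3.089, 0.0]
contact_force: [0.0, -0.4, -0.2]
width: 0.0602
gripper_force: 0.0
```

```bash
python3 - <<'E'
from h import *
p=viewer.camera_params("wrist"); im=viewer.camera("wrist"); cv2.imwrite("pics/wc.png",im)
P=[[642.3, 184.8], [635.2, 110.1], [628.0, 35.5], [620.9, -39.2]]
print("pad4",px(p,(620.9,-39.2,8)))
seg("c",im,px(p,(447.3,.8,22)),p,0)
plan([[(447.3,.8,-16.9,159.1)]])
E
```

```text
pad4 (np.float64(286.43832622469944), np.float64(363.1122500918424))
c can [471.2   1.8   9.7   9.6  69.1] [274.  228.5] board [ 4.477e+02  4.000e-01  8.930e+01  4.340e+01 -2.090e+01]
t 15.6 pos [447.9   0.5  48.9] psi 159.08 tilt z [ 0.001  0.    -1.   ] j7 1.21 w 60.1
  turn -0.001 shift [0.005, 0.0, 0.439]
```

The wrist view puts board_c at (447.7, 0.4), yaw -20.9°, within 1 mm of the top view. Grip, lift and carry to pad 3.

Emit:
arm_command(motion=[[[0, 0, 0], [0.003, 0, 0.15], 60], [[0, 0, 0], [0.003, 0, 0.32], 60], [[0, 0, 0], [0.003, 0, 0.42], 60], [[0, 0, 0], [0.003, 0, 0.439], 60], [[0, 0, 0], [0.003, 0, 0.439], 20], [[0, 0, 0], [0.003, 0, 0.439], 20], [[0, 0, 0], [0.003, 0, 0.439], 20], [[0, 0, 0], [0.003, 0, 0.439], 20]])

```text
clock: 16.6
position: [0.4476, 0.0009, -0.0167]
tcp_rot: [0.57, 3.089, 0.001]
contact_force: [-0.1, 0.5, 3.6]
width: 0.0297
gripper_force: 35.0
```

Emit:
arm_command(motion=[[[0, 0, 0], [0, 0, 0], 20], [[0, 0, 0], [0, 0, -0.05], 20], [[0, 0, 0], [0, 0, -0.2], 20], [[0, 0, 0], [0, 0, -0.4], 20], [[0, 0, 0], [0, 0, -0.55], 20], [[0, 0, 0], [0, 0, -0.6], 20], [[0, 0, 0], [0, 0, -0.6], 20], [[0, 0, 0], [0, 0, -0.6], 20]])

```text
clock: 17.6
position: [0.4465, 0.0007, 0.072]
tcp_rot: [-0.57, -3.088, 0.001]
contact_force: [0.3, -0.8, -0.6]
width: 0.0297
gripper_force: 35.0
```

```bash
python3 - <<'E'
from h import *
plan([[(540,18,75,174.5)],[(628,35.5,75,174.5)]])
E
```

```text
t 17.6 pos [446.5   0.7  72. ] psi 159.09 tilt z [-0.001 -0.    -1.   ] j7 1.19 w 29.7
  turn -0.514 shift [-0.541, 0.33, -0.02]
  turn -0.000 shift [-0.573, 0.172, 0.0]
```

Emit:
arm_command(motion=[[[0, 0, -0.1], [-0.1, 0.06, -0.02], 20], [[0, 0, -0.25], [-0.25, 0.15, -0.02], 20], [[0, 0, -0.4], [-0.4, 0.25, -0.02], 20], [[0, 0, -0.514], [-0.541, 0.33, -0.02], 20], [[0, 0, -0.514], [-0.541, 0.33, -0.02], 20], [[0, 0, -0.514], [-0.541, 0.33, -0.02], 20], [[0, 0, -0.514], [-0.541, 0.33, -0.02], 20], [[0, 0, -0.514], [-0.541, 0.33, -0.02], 20]])

```text
clock: 18.6
position: [0.5401, 0.0179, 0.0759]
tcp_rot: [-0.151, -3.138, -0.0]
contact_force: [0.2, -0.2, -1.5]
width: 0.0299
gripper_force: 35.0
```

Emit:
arm_command(motion=[[[0, 0, 0], [-0.12, 0.04, 0], 20], [[0, 0, 0], [-0.28, 0.08, 0], 20], [[0, 0, 0], [-0.44, 0.13, 0], 20], [[0, 0, 0], [-0.54, 0.16, 0], 20], [[0, 0, 0], [-0.573, 0.172, 0], 20], [[0, 0, 0], [-0.573, 0.172, 0], 20], [[0, 0, 0], [-0.573, 0.172, 0], 20], [[0, 0, 0], [-0.573, 0.172, 0], 20]])

```text
clock: 19.6
position: [0.6283, 0.0353, 0.076]
tcp_rot: [-0.151, -3.138, -0.0]
contact_force: [-0.1, -0.1, -1.3]
width: 0.0298
gripper_force: 35.0
```

```bash
python3 - <<'E'
from h import *
plan([[(628,35.5,-8.5,174.5)]])
E
```

```text
t 19.6 pos [628.3  35.3  76. ] psi 174.49 tilt z [-0.  0. -1.] j7 1.43 w 29.8
  turn -0.000 shift [0.002, 0.001, 0.563]
```

Emit:
arm_command(motion=[[[0, 0, 0], [0.002, 0, 0.18], 20], [[0, 0, 0], [0.002, 0, 0.36], 20], [[0, 0, 0], [0.002, 0, 0.48], 20], [[0, 0, 0], [0.002, 0, 0.545], 20], [[0, 0, 0], [0.002, 0, 0.563], 20], [[0, 0, 0], [0.002, 0, 0.563], 20], [[0, 0, 0], [0.002, 0, 0.563], 40], [[0, 0, 0], [0.002, 0, 0.563], 40]])

```text
clock: 20.6
position: [0.6289, 0.0356, -0.0081]
tcp_rot: [0.151, 3.137, 0.0]
contact_force: [0.2, 0.2, -0.6]
width: 0.04
gripper_force: 0.0
```

Emit:
arm_command(motion=[[[0, 0, 0], [0, 0, 0], 40], [[0, 0, 0], [0, 0, -0.1], 42], [[0, 0, 0], [0, 0, -0.4], 50], [[0, 0, 0], [0, 0, -0.6], 60], [[0, 0, 0], [0.3, 0, -0.6], 60], [[0, 0, 0], [0.6, -0.2, -0.6], 60], [[0, 0, 0], [0.9, -0.4, -0.6], 60], [[0, 0, 0], [0.9, -0.4, -0.6], 60]])

```text
clock: 21.6
position: [0.4851, -0.0134, 0.0823]
tcp_rot: [-0.156, -3.137, 0.0]
contact_force: [0.8, -0.1, 0.7]
width: 0.06
gripper_force: 0.0
```

```bash
python3 - <<'E'
from h import *
plan([[(452,-144.1,50,154)]])
E
```

```text
t 21.6 pos [485.1 -13.4  82.3] psi 174.32 tilt z [-0.001 -0.    -1.   ] j7 1.48 w 60.0
  turn 0.677 shift [0.133, -0.889, 0.215]
```

Emit:
arm_command(motion=[[[0, 0, 0.2], [0.03, -0.2, 0.05], 60], [[0, 0, 0.4], [0.07, -0.45, 0.1], 60], [[0, 0, 0.6], [0.1, -0.7, 0.15], 60], [[0, 0, 0.677], [0.133, -0.889, 0.215], 60], [[0, 0, 0.677], [0.133, -0.889, 0.215], 60], [[0, 0, 0.677], [0.133, -0.889, 0.215], 60], [[0, 0, 0.677], [0.133, -0.889, 0.215], 60], [[0, 0, 0.677], [0.133, -0.889, 0.215], 60]])

```text
clock: 22.6
position: [0.4561, -0.1413, 0.0493]
tcp_rot: [0.699, 3.062, 0.0]
contact_force: [0.7, -0.4, -0.5]
width: 0.0601
gripper_force: 0.0
```

```bash
python3 - <<'E'
from h import *
p=viewer.camera_params("wrist"); im=viewer.camera("wrist"); cv2.imwrite("pics/wa.png",im)
seg("a",im,px(p,(452,-144,22)),p,0)
plan([[(452,-144.1,-16.9,154)]])
E
```

```text
a can [ 366.8 -242.6    9.9    9.8   68.7] [ 86.5 157. ] board [ 452.3 -144.3   49.4   43.9  -25.7]
t 22.65 pos [ 456.  -141.4   49.3] psi 154.27 tilt z [ 0.  0. -1.] j7 1.48 w 60.1
  turn 0.009 shift [0.016, -0.028, 0.441]
```

The wrist view agrees with the board_a pose. Grip and lift.

Emit:
arm_command(motion=[[[0, 0, 0], [0.016, -0.028, 0.15], 60], [[0, 0, 0], [0.016, -0.028, 0.32], 60], [[0, 0, 0], [0.016, -0.028, 0.42], 60], [[0, 0, 0], [0.016, -0.028, 0.441], 60], [[0, 0, 0], [0.016, -0.028, 0.441], 20], [[0, 0, 0], [0.016, -0.028, 0.441], 20], [[0, 0, 0], [0.016, -0.028, 0.441], 20], [[0, 0, 0], [0.016, -0.028, 0.441], 20]])

```text
clock: 23.65
position: [0.4521, -0.1448, -0.0166]
tcp_rot: [0.701, 3.061, 0.0]
contact_force: [-0.4, 0.5, 4.3]
width: 0.0294
gripper_force: 35.0
```

Emit:
arm_command(motion=[[[0, 0, 0], [0, 0, 0], 20], [[0, 0, 0], [0, 0, -0.05], 20], [[0, 0, 0], [0, 0, -0.2], 20], [[0, 0, 0], [0, 0, -0.4], 20], [[0, 0, 0], [0, 0, -0.6], 20], [[0, 0, 0], [0, 0, -0.7], 20], [[0, 0, 0], [0, 0, -0.7], 20], [[0, 0, 0], [0, 0, -0.7], 20]])

```text
clock: 24.65
position: [0.451, -0.1446, 0.0871]
tcp_rot: [-0.701, -3.061, 0.0]
contact_force: [0.2, -0.7, -0.7]
width: 0.0299
gripper_force: 35.0
```

```bash
python3 - <<'E'
from h import *
plan([[(500,-35,90,174.5)],[(547,75,90,174.5)],[(642.2,184.8,90,174.5)]])
E
```

```text
t 24.65 pos [ 451.  -144.6   87.1] psi 154.21 tilt z [-0.001  0.    -1.   ] j7 1.46 w 29.9
  turn -0.676 shift [0.024, 0.8, -0.019]
  turn -0.000 shift [-0.242, 0.76, 0.0]
  turn -0.000 shift [-0.562, 0.789, 0.0]
```

Emit:
arm_command(motion=[[[0, 0, -0.15], [0, 0.15, -0.02], 20], [[0, 0, -0.35], [0.01, 0.35, -0.02], 20], [[0, 0, -0.55], [0.02, 0.58, -0.02], 20], [[0, 0, -0.676], [0.024, 0.75, -0.02], 20], [[0, 0, -0.676], [0.024, 0.8, -0.02], 20], [[0, 0, -0.676], [0.024, 0.8, -0.02], 20], [[0, 0, -0.676], [0.024, 0.8, -0.02], 20], [[0, 0, -0.676], [0.024, 0.8, -0.02], 20]])

```text
clock: 25.65
position: [0.5003, -0.0363, 0.091]
tcp_rot: [-0.154, -3.138, 0.0]
contact_force: [-0.3, 0.4, -0.6]
width: 0.0295
gripper_force: 35.0
```

Emit:
arm_command(motion=[[[0, 0, 0], [-0.04, 0.13, 0], 20], [[0, 0, 0], [-0.1, 0.32, 0], 20], [[0, 0, 0], [-0.17, 0.53, 0], 20], [[0, 0, 0], [-0.22, 0.7, 0], 20], [[0, 0, 0], [-0.242, 0.76, 0], 20], [[0, 0, 0], [-0.242, 0.76, 0], 20], [[0, 0, 0], [-0.242, 0.76, 0], 20], [[0, 0, 0], [-0.242, 0.76, 0], 20]])

```text
clock: 26.65
position: [0.5475, 0.0735, 0.091]
tcp_rot: [-0.154, -3.138, 0.0]
contact_force: [-0.6, -0.4, -0.6]
width: 0.0301
gripper_force: 35.0
```

Emit:
arm_command(motion=[[[0, 0, 0], [-0.1, 0.14, 0], 20], [[0, 0, 0], [-0.24, 0.34, 0], 20], [[0, 0, 0], [-0.39, 0.55, 0], 20], [[0, 0, 0], [-0.52, 0.73, 0], 20], [[0, 0, 0], [-0.562, 0.789, 0], 20], [[0, 0, 0], [-0.562, 0.789, 0], 20], [[0, 0, 0], [-0.562, 0.789, 0], 20], [[0, 0, 0], [-0.562, 0.789, 0], 20]])

```text
clock: 27.65
position: [0.6428, 0.1831, 0.0913]
tcp_rot: [0.154, 3.138, -0.0]
contact_force: [-0.3, -0.1, 0.4]
width: 0.03
gripper_force: 35.0
```

```bash
python3 - <<'E'
from h import *
plan([[(642.2,184.8,-8.5,174.5)]])
E
```

```text
t 27.65 pos [642.8 183.1  91.3] psi 174.39 tilt z [ 0. -0. -1.] j7 1.2 w 30.0
  turn -0.004 shift [0.005, 0.011, 0.665]
```

Emit:
arm_command(motion=[[[0, 0, 0], [0.001, 0.003, 0.2], 20], [[0, 0, 0], [0.001, 0.003, 0.4], 20], [[0, 0, 0], [0.001, 0.003, 0.57], 20], [[0, 0, 0], [0.001, 0.003, 0.645], 20], [[0, 0, 0], [0.001, 0.003, 0.665], 20], [[0, 0, 0], [0.001, 0.003, 0.665], 20], [[0, 0, 0], [0.001, 0.003, 0.665], 40], [[0, 0, 0], [0.001, 0.003, 0.665], 40]])

```text
clock: 28.65
position: [0.6435, 0.1851, -0.0081]
tcp_rot: [0.151, 3.137, 0.001]
contact_force: [-1.0, -0.5, 0.2]
width: 0.04
gripper_force: 0.0
```

Emit:
arm_command(motion=[[[0, 0, 0], [0, 0, 0], 40], [[0, 0, 0], [0, 0, -0.1], 42], [[0, 0, 0], [0, 0, -0.4], 50], [[0, 0, 0], [0, 0, -0.6], 60], [[0, 0, 0], [0.3, -0.3, -0.6], 70], [[0, 0, 0], [0.6, -0.6, -0.6], 80], [[0, 0, 0], [0.9, -0.9, -0.6], 80], [[0, 0, 0], [0.9, -0.9, -0.6], 80]])

```text
clock: 29.65
position: [0.4924, 0.0603, 0.0821]
tcp_rot: [-0.158, -3.136, 0.001]
contact_force: [-0.2, 0.6, 0.5]
width: 0.0801
gripper_force: 0.0
```

```bash
python3 - <<'E'
from h import *
plan([[(495,-60,80,151)],[(475,-180,80,124.3)],[(456.3,-298.6,60,124.3)]])
E
```

```text
t 29.65 pos [492.4  60.3  82.1] psi 174.24 tilt z [-0.001 -0.001 -1.   ] j7 1.32 w 80.1
  turn 0.775 shift [-0.098, -0.796, 0.014]
  turn 0.890 shift [-0.271, -0.764, 0.0]
  turn -0.000 shift [-0.583, -0.549, 0.133]
```

For board_b I'll close across the width like the others, at tool yaw 34.3°. That keeps joint 7 well inside its range and the fingers clear of the chips.

```bash
python3 - <<'E'
from h import *
plan([[(495,-20,80,146)],[(488,-100,80,118)],[(480,-180,80,90)],[(470,-250,80,62)],[(456.3,-298.6,50,34.3)]])
E
```

```text
t 29.65 pos [492.4  60.3  82.1] psi 174.24 tilt z [-0.001 -0.001 -1.   ] j7 1.32 w 80.1
  turn 0.941 shift [-0.071, -0.531, 0.014]
  turn 0.933 shift [-0.26, -0.468, 0.0]
  turn 0.933 shift [-0.446, -0.297, 0.0]
  turn 0.933 shift [-0.467, -0.067, 0.0]
  turn 0.923 shift [-0.329, 0.071, 0.2]
```

Emit:
arm_command(motion=[[[0, 0, 0.2], [-0.02, -0.12, 0], 60], [[0, 0, 0.45], [-0.03, -0.25, 0], 60], [[0, 0, 0.7], [-0.05, -0.4, 0.01], 60], [[0, 0, 0.941], [-0.071, -0.531, 0.014], 60], [[0, 0, 0.941], [-0.071, -0.531, 0.014], 60], [[0, 0, 0.941], [-0.071, -0.531, 0.014], 60], [[0, 0, 0.941], [-0.071, -0.531, 0.014], 60], [[0, 0, 0.941], [-0.071, -0.531, 0.014], 60]])

```text
clock: 30.65
position: [0.4986, -0.0161, 0.0791]
tcp_rot: [-0.909, -3.007, -0.0]
contact_force: [-0.6, 0.0, -0.1]
width: 0.0602
gripper_force: 0.0
```

Emit:
arm_command(motion=[[[0, 0, 0.2], [-0.06, -0.1, 0], 60], [[0, 0, 0.45], [-0.13, -0.23, 0], 60], [[0, 0, 0.7], [-0.2, -0.36, 0], 60], [[0, 0, 0.933], [-0.26, -0.468, 0], 60], [[0, 0, 0.933], [-0.26, -0.468, 0], 60], [[0, 0, 0.933], [-0.26, -0.468, 0], 60], [[0, 0, 0.933], [-0.26, -0.468, 0], 60], [[0, 0, 0.933], [-0.26, -0.468, 0], 60]])

```text
clock: 31.65
position: [0.492, -0.0962, 0.0791]
tcp_rot: [-1.61, -2.698, -0.0]
contact_force: [-0.2, 0.7, -0.2]
width: 0.0599
gripper_force: 0.0
```

Emit:
arm_command(motion=[[[0, 0, 0.2], [-0.1, -0.06, 0], 60], [[0, 0, 0.45], [-0.22, -0.15, 0], 60], [[0, 0, 0.7], [-0.34, -0.22, 0], 60], [[0, 0, 0.933], [-0.446, -0.297, 0], 60], [[0, 0, 0.933], [-0.446, -0.297, 0], 60], [[0, 0, 0.933], [-0.446, -0.297, 0], 60], [[0, 0, 0.933], [-0.446, -0.297, 0], 60], [[0, 0, 0.933], [-0.446, -0.297, 0], 60]])

```text
clock: 32.65
position: [0.4845, -0.1762, 0.0791]
tcp_rot: [-2.214, -2.228, -0.0]
contact_force: [-0.2, 1.1, -0.6]
width: 0.0597
gripper_force: 0.0
```

Emit:
arm_command(motion=[[[0, 0, 0.2], [-0.1, -0.01, 0], 60], [[0, 0, 0.45], [-0.22, -0.03, 0], 60], [[0, 0, 0.7], [-0.35, -0.05, 0], 60], [[0, 0, 0.933], [-0.467, -0.067, 0], 60], [[0, 0, 0.933], [-0.467, -0.067, 0], 60], [[0, 0, 0.933], [-0.467, -0.067, 0], 60], [[0, 0, 0.933], [-0.467, -0.067, 0], 60], [[0, 0, 0.933], [-0.467, -0.067, 0], 60]])

```text
clock: 33.65
position: [0.4748, -0.2463, 0.0791]
tcp_rot: [-2.687, -1.627, -0.0]
contact_force: [0.2, 0.1, -0.3]
width: 0.0598
gripper_force: 0.0
```

Emit:
arm_command(motion=[[[0, 0, 0.2], [-0.08, 0.02, 0.05], 60], [[0, 0, 0.45], [-0.16, 0.03, 0.1], 60], [[0, 0, 0.7], [-0.25, 0.05, 0.15], 60], [[0, 0, 0.923], [-0.329, 0.071, 0.2], 60], [[0, 0, 0.923], [-0.329, 0.071, 0.2], 60], [[0, 0, 0.923], [-0.329, 0.071, 0.2], 60], [[0, 0, 0.923], [-0.329, 0.071, 0.2], 60], [[0, 0, 0.923], [-0.329, 0.071, 0.2], 60]])

```text
clock: 34.65
position: [0.4614, -0.2952, 0.0493]
tcp_rot: [-2.999, -0.936, -0.001]
contact_force: [-0.3, -0.8, 0.4]
width: 0.0601
gripper_force: 0.0
```

```bash
python3 - <<'E'
from h import *
p=viewer.camera_params("wrist"); im=viewer.camera("wrist"); cv2.imwrite("pics/wb.png",im)
seg("b",im,px(p,(456.3,-298.6,22)),p,0)
plan([[(456.3,-298.6,-16.9,34.3)]])
E
```

```text
b can [ 453.8 -302.2   33.    29.4   33.6] [260.5 214.5] board [ 457.3 -299.3   69.2   43.7   34.8]
t 34.7 pos [ 461.4 -295.3   49.3] psi 34.64 tilt z [ 0.001  0.    -1.   ] j7 0.02 w 59.8
  turn 0.011 shift [-0.04, -0.001, 0.441]
```

Emit:
arm_command(motion=[[[0, 0, 0], [-0.039, 0.002, 0.15], 60], [[0, 0, 0], [-0.039, 0.002, 0.32], 60], [[0, 0, 0], [-0.039, 0.002, 0.42], 60], [[0, 0, 0], [-0.039, 0.002, 0.441], 60], [[0, 0, 0], [-0.039, 0.002, 0.441], 20], [[0, 0, 0], [-0.039, 0.002, 0.441], 20], [[0, 0, 0], [-0.039, 0.002, 0.441], 20], [[0, 0, 0], [-0.039, 0.002, 0.441], 20]])

```text
clock: 35.7
position: [0.4568, -0.2992, -0.0166]
tcp_rot: [2.999, 0.934, 0.001]
contact_force: [-0.8, 1.2, 3.2]
width: 0.0298
gripper_force: 35.0
```

Emit:
arm_command(motion=[[[0, 0, 0], [0, 0, 0], 20], [[0, 0, 0], [0, 0, -0.05], 20], [[0, 0, 0], [0, 0, -0.2], 20], [[0, 0, 0], [0, 0, -0.4], 20], [[0, 0, 0], [0, 0, -0.6], 20], [[0, 0, 0], [0, 0, -0.7], 20], [[0, 0, 0], [0, 0, -0.7], 20], [[0, 0, 0], [0, 0, -0.7], 20]])

```text
clock: 36.7
position: [0.456, -0.2986, 0.087]
tcp_rot: [-2.999, -0.934, 0.001]
contact_force: [0.0, 0.1, -0.6]
width: 0.0295
gripper_force: 35.0
```

```bash
python3 - <<'E'
from h import *
plan([[(490,-200,95,14)],[(530,-90,95,-5.5)],[(565,10,95,-5.5)],[(635.2,110.1,95,-5.5)]])
E
```

```text
t 36.7 pos [ 456.  -298.6   87. ] psi 34.6 tilt z [-0.001  0.001 -1.   ] j7 -0.01 w 29.5
  turn 0.687 shift [0.56, -0.413, -0.053]
  turn 0.650 shift [0.436, -0.647, 0.0]
  turn -0.000 shift [0.168, -0.686, 0.0]
  turn -0.000 shift [0.402, -0.709, 0.0]
```

Emit:
arm_command(motion=[[[0, 0, 0.12], [0.09, -0.07, -0.02], 20], [[0, 0, 0.3], [0.24, -0.17, -0.04], 20], [[0, 0, 0.5], [0.4, -0.3, -0.053], 20], [[0, 0, 0.64], [0.52, -0.38, -0.053], 20], [[0, 0, 0.687], [0.56, -0.413, -0.053], 20], [[0, 0, 0.687], [0.56, -0.413, -0.053], 20], [[0, 0, 0.687], [0.56, -0.413, -0.053], 20], [[0, 0, 0.687], [0.56, -0.413, -0.053], 20]])

```text
clock: 37.7
position: [0.49, -0.2014, 0.0959]
tcp_rot: [3.118, 0.381, 0.0]
contact_force: [-0.4, -0.2, -1.2]
width: 0.0297
gripper_force: 35.0
```

Emit:
arm_command(motion=[[[0, 0, 0.12], [0.07, -0.1, 0], 20], [[0, 0, 0.3], [0.18, -0.27, 0], 20], [[0, 0, 0.48], [0.31, -0.46, 0], 20], [[0, 0, 0.61], [0.41, -0.6, 0], 20], [[0, 0, 0.65], [0.436, -0.647, 0], 20], [[0, 0, 0.65], [0.436, -0.647, 0], 20], [[0, 0, 0.65], [0.436, -0.647, 0], 20], [[0, 0, 0.65], [0.436, -0.647, 0], 20]])

```text
clock: 38.7
position: [0.5302, -0.0917, 0.0961]
tcp_rot: [-3.138, 0.153, -0.001]
contact_force: [-0.9, -0.1, -0.4]
width: 0.0296
gripper_force: 35.0
```

Emit:
arm_command(motion=[[[0, 0, 0], [0.03, -0.11, 0], 20], [[0, 0, 0], [0.07, -0.29, 0], 20], [[0, 0, 0], [0.12, -0.49, 0], 20], [[0, 0, 0], [0.155, -0.64, 0], 20], [[0, 0, 0], [0.168, -0.686, 0], 20], [[0, 0, 0], [0.168, -0.686, 0], 20], [[0, 0, 0], [0.168, -0.686, 0], 20], [[0, 0, 0], [0.168, -0.686, 0], 20]])

```text
clock: 39.7
position: [0.5653, 0.0085, 0.096]
tcp_rot: [-3.138, 0.154, -0.0]
contact_force: [0.4, 0.8, 0.2]
width: 0.0297
gripper_force: 35.0
```

Emit:
arm_command(motion=[[[0, 0, 0], [0.07, -0.12, 0], 20], [[0, 0, 0], [0.17, -0.3, 0], 20], [[0, 0, 0], [0.28, -0.5, 0], 20], [[0, 0, 0], [0.37, -0.66, 0], 20], [[0, 0, 0], [0.402, -0.709, 0], 20], [[0, 0, 0], [0.402, -0.709, 0], 20], [[0, 0, 0], [0.402, -0.709, 0], 20], [[0, 0, 0], [0.402, -0.709, 0], 20]])

```text
clock: 40.7
position: [0.6354, 0.1085, 0.0961]
tcp_rot: [-3.138, 0.154, 0.0]
contact_force: [0.4, 0.7, -0.6]
width: 0.0295
gripper_force: 35.0
```

```bash
python3 - <<'E'
from h import *
viewer.camera("wrist"); plan([[(635.2,110.1,-8.5,-5.5+360)]])
E
```

```text
t 40.75 pos [635.5 108.8  96.2] psi 354.4 tilt z [ 0.  0. -1.] j7 -1.33 w 29.6
  turn -0.003 shift [-0.003, -0.009, 0.698]
```

Emit:
arm_command(motion=[[[0, 0, 0], [-0.002, -0.004, 0.2], 20], [[0, 0, 0], [-0.002, -0.004, 0.4], 20], [[0, 0, 0], [-0.002, -0.004, 0.6], 20], [[0, 0, 0], [-0.002, -0.004, 0.68], 20], [[0, 0, 0], [-0.002, -0.004, 0.698], 20], [[0, 0, 0], [-0.002, -0.004, 0.698], 20], [[0, 0, 0], [-0.002, -0.004, 0.698], 40], [[0, 0, 0], [-0.002, -0.004, 0.698], 40]])

```text
clock: 41.75
position: [0.6359, 0.1103, -0.0082]
tcp_rot: [-3.138, 0.151, -0.001]
contact_force: [1.0, 1.0, 0.4]
width: 0.04
gripper_force: 0.0
```

Emit:
arm_command(motion=[[[0, 0, 0], [0, 0, 0], 40], [[0, 0, 0], [0, 0, -0.1], 42], [[0, 0, 0], [0, 0, -0.4], 44], [[0, 0, 0], [0, 0, -0.7], 44], [[0, 0, 0], [-0.3, -0.3, -0.9], 44], [[0, 0, 0], [-0.6, -0.6, -0.9], 44], [[0, 0, 0], [-0.9, -1, -0.9], 44], [[0, 0, 0], [-0.9, -1, -0.9], 44]])

```text
clock: 42.75
position: [0.5131, 0.2769, 0.1268]
tcp_rot: [-3.136, 0.143, 0.002]
contact_force: [-0.3, -0.2, 0.1]
width: 0.0436
gripper_force: 0.0
```

Emit:
arm_command(motion=[[[0, 0, 0], [-0.2, -0.3, 0], 44], [[0, 0, 0], [-0.4, -0.6, 0], 44], [[0, 0, 0], [-0.7, -1, 0], 44], [[0, 0, 0], [-0.7, -1, 0], 44], [[0, 0, 0], [-0.7, -1, 0], 44], [[0, 0, 0], [-0.7, -1, 0], 44], [[0, 0, 0], [-0.7, -1, 0], 44], [[0, 0, 0], [-0.7, -1, 0], 44]])

```text
clock: 43.75
position: [0.4263, 0.4309, 0.1264]
tcp_rot: [-3.138, 0.155, -0.0]
contact_force: [0.6, 0.4, -0.3]
width: 0.0438
gripper_force: 0.0
```

Emit:
arm_command(motion=[[[0, 0, 0], [-0.2, -0.3, 0], 44], [[0, 0, 0], [-0.5, -0.6, 0], 44], [[0, 0, 0], [-0.8, -0.9, 0], 44], [[0, 0, 0], [-0.8, -0.9, 0], 44], [[0, 0, 0], [-0.8, -0.9, 0], 44], [[0, 0, 0], [-0.8, -0.9, 0], 44], [[0, 0, 0], [-0.8, -0.9, 0], 44], [[0, 0, 0], [-0.8, -0.9, 0], 44]])

```text
clock: 44.75
position: [0.3198, 0.5772, 0.1264]
tcp_rot: [-3.137, 0.154, 0.0]
contact_force: [-0.1, 0.3, 0.2]
width: 0.0442
gripper_force: 0.0
```

```bash
python3 - <<'E'
from h import *
im=viewer.camera("top"); p=viewer.camera_params("top")
P=dict(a=[642.3, 184.8], b=[635.2, 110.1], c=[628.0, 35.5], d=[620.9, -39.2])
for n in P: print(P[n],end=" "); seg(n,im,px(p,(*P[n],30)),p,.008)
H,S,V=cv2.split(cv2.cvtColor(im,cv2.COLOR_BGR2HSV)); print("cup",*blob((H>105)&(H<130)&(S>100),(182,207),p,.062))
cv2.imwrite("pics/top2.png",cv2.resize(im[70:310,75:405],None,fx=2.4,fy=2.4,interpolation=cv2.INTER_CUBIC))
E
```

```text
[642.3, 184.8] a can [624.6  70.7 376.7 124.8  84.6] [222.4 124.1] board [643.1 183.5  51.8  46.1  -4.7]
[635.2, 110.1] b can [624.6  70.7 376.7 124.8  84.6] [222.4 124.1] board [636.3 108.6  70.4  45.8  -5.5]
[628.0, 35.5] c can [624.6  70.7 376.7 124.8  84.6] [222.4 124.1] board [628.   34.3  89.8  45.1  -5.7]
[620.9, -39.2] d can [624.6  70.7 376.7 124.8  84.6] [222.4 124.1] board [620.5 -42.2 110.4  46.1  -5.6]
cup [446.2 143.5  59.3  59.1   1.8] [182. 207.]
```

View pics/top2.png

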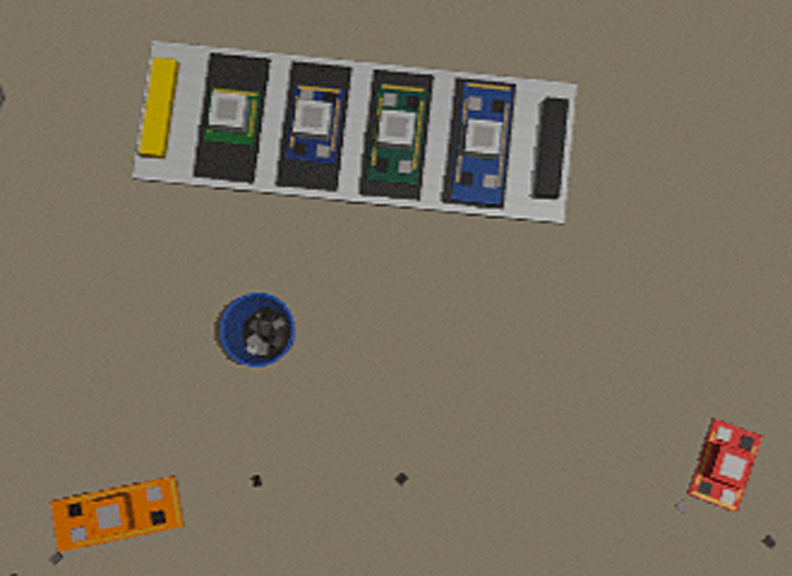

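Order and orientation are right and the blue cup hasn't moved. Board_d looks up to 3 mm off across its pad, so I'll check by comparing the dark margins on both sides of every board.

```bash
python3 - <<'E'
from h import *
im=viewer.camera("top"); p=viewer.camera_params("top")
g=cv2.cvtColor(im,cv2.COLOR_BGR2HSV)
P=dict(a=[642.3, 184.8], b=[635.2, 110.1], c=[628.0, 35.5], d=[620.9, -39.2])
t=np.radians(-5.47); ex=np.array([np.cos(t),np.sin(t)]); ey=np.array([-ex[1],ex[0]])
def sample(c,u,v,z):
    w=np.array(c)+u*ex+v*ey; return px(p,(*w,z))
vs=np.arange(-36,36.5,.5)
for n,L in zip("abcd",(50,70,90,110)):
    prof=[]
    for u in np.arange(-L/2+5,L/2-4,3):
        if abs(u)<20: continue
        m=np.float32([sample(P[n],u,v,.0+8) for v in vs]).reshape(1,-1,2)
        prof.append(cv2.remap(im.astype(np.float32),m[...,0],m[...,1],cv2.INTER_LINEAR)[0])
    q=np.median(prof,0); dark=q.max(1)<62
    on=vs[dark]; chroma=q.max(1)-q.min(1); brd=vs[chroma>30]
    # pad edges: outermost crossing to bright strip; board edges: chroma crossing
    pe=vs[q.min(1)<85]
    print(n,"pad",pe.min(),pe.max(),"board",brd.min(),brd.max(),"offset of board from pad",(brd.min()+brd.max()-pe.min()-pe.max())/2)
E
```

```text
a pad -27.5 27.5 board -21.5 22.0 offset of board from pad 0.25
b pad -27.0 27.5 board -22.5 21.5 offset of board from pad -0.75
c pad -27.0 27.0 board -21.0 19.5 offset of board from pad -0.75
d pad -26.5 27.0 board -24.0 20.0 offset of board from pad -2.25
```

Boards a, b and c are within 1 mm, and d is off by 2.2 mm. There's plenty of time, so I'll go back and re-centre d.

```bash
python3 - <<'E'
from h import *
plan([[(425,432,120,354.5)],[(500,290,120,354.5)],[(550,150,110,354.5)],[(590,40,100,354.5)],[(620.7,-41.2,60,354.5)]])
E
```

```text
t 44.85 pos [319.4 577.5 126.3] psi 354.43 tilt z [-0.  0. -1.] j7 -2.2 w 44.1
  turn -0.002 shift [0.795, 0.897, 0.042]
  turn -0.000 shift [0.588, 0.894, 0.0]
  turn -0.000 shift [0.421, 0.897, 0.067]
  turn -0.000 shift [0.336, 0.704, 0.067]
  turn -0.000 shift [0.256, 0.519, 0.267]
```

Emit:
arm_command(motion=[[[0, 0, 0], [0.25, 0.3, 0], 44], [[0, 0, 0], [0.5, 0.6, 0], 44], [[0, 0, 0], [0.795, 0.897, 0.042], 44], [[0, 0, 0], [0.795, 0.897, 0.042], 44], [[0, 0, 0], [0.795, 0.897, 0.042], 44], [[0, 0, 0], [0.795, 0.897, 0.042], 44], [[0, 0, 0], [0.795, 0.897, 0.042], 44], [[0, 0, 0], [0.795, 0.897, 0.042], 44]])

```text
clock: 45.85
position: [0.4242, 0.4331, 0.1198]
tcp_rot: [3.138, -0.149, -0.0]
contact_force: [-0.3, 1.0, 0.2]
width: 0.0442
gripper_force: 0.0
```

Emit:
arm_command(motion=[[[0, 0, 0], [0.2, 0.3, 0], 44], [[0, 0, 0], [0.4, 0.6, 0], 44], [[0, 0, 0], [0.588, 0.894, 0], 44], [[0, 0, 0], [0.588, 0.894, 0], 44], [[0, 0, 0], [0.588, 0.894, 0], 44], [[0, 0, 0], [0.588, 0.894, 0], 44], [[0, 0, 0], [0.588, 0.894, 0], 44], [[0, 0, 0], [0.588, 0.894, 0], 44]])

```text
clock: 46.85
position: [0.4993, 0.2911, 0.1198]
tcp_rot: [3.138, -0.149, -0.0]
contact_force: [-0.6, -0.7, 0.2]
width: 0.0442
gripper_force: 0.0
```

Emit:
arm_command(motion=[[[0, 0, 0], [0.14, 0.3, 0.02], 44], [[0, 0, 0], [0.28, 0.6, 0.04], 44], [[0, 0, 0], [0.421, 0.897, 0.067], 44], [[0, 0, 0], [0.421, 0.897, 0.067], 44], [[0, 0, 0], [0.421, 0.897, 0.067], 44], [[0, 0, 0], [0.421, 0.897, 0.067], 44], [[0, 0, 0], [0.421, 0.897, 0.067], 44], [[0, 0, 0], [0.421, 0.897, 0.067], 44]])

```text
clock: 47.85
position: [0.5494, 0.1512, 0.1098]
tcp_rot: [3.138, -0.149, -0.0]
contact_force: [-0.3, -0.1, 0.4]
width: 0.0442
gripper_force: 0.0
```

Emit:
arm_command(motion=[[[0, 0, 0], [0.11, 0.24, 0.02], 44], [[0, 0, 0], [0.22, 0.48, 0.04], 44], [[0, 0, 0], [0.336, 0.704, 0.067], 44], [[0, 0, 0], [0.336, 0.704, 0.067], 44], [[0, 0, 0], [0.336, 0.704, 0.067], 44], [[0, 0, 0], [0.336, 0.704, 0.067], 44], [[0, 0, 0], [0.336, 0.704, 0.067], 44], [[0, 0, 0], [0.336, 0.704, 0.067], 44]])

```text
clock: 48.85
position: [0.5895, 0.0412, 0.0998]
tcp_rot: [-3.138, 0.15, -0.0]
contact_force: [-0.6, -0.6, -0.7]
width: 0.0439
gripper_force: 0.0
```

Emit:
arm_command(motion=[[[0, 0, 0], [0.09, 0.18, 0.05], 44], [[0, 0, 0], [0.18, 0.36, 0.12], 44], [[0, 0, 0], [0.256, 0.519, 0.2], 44], [[0, 0, 0], [0.256, 0.519, 0.267], 44], [[0, 0, 0], [0.256, 0.519, 0.267], 44], [[0, 0, 0], [0.256, 0.519, 0.267], 44], [[0, 0, 0], [0.256, 0.519, 0.267], 44], [[0, 0, 0], [0.256, 0.519, 0.267], 44]])

```text
clock: 49.85
position: [0.6205, -0.0401, 0.0601]
tcp_rot: [-3.138, 0.15, -0.001]
contact_force: [0.5, 1.6, 0.8]
width: 0.0439
gripper_force: 0.0
```

```bash
python3 - <<'E'
from h import *
viewer.camera("wrist");viewer.camera("wrist"); plan([[(620.7,-41.2,-8.5,354.5)]])
E
```

```text
t 49.95 pos [620.4 -40.4  60. ] psi 354.5 tilt z [ 0.  0. -1.] j7 -1.07 w 44.1
  turn -0.000 shift [0.003, 0.005, 0.456]
```

Emit:
arm_command(motion=[[[0, 0, 0], [0.003, 0.004, 0.15], 44], [[0, 0, 0], [0.003, 0.004, 0.32], 44], [[0, 0, 0], [0.003, 0.004, 0.43], 44], [[0, 0, 0], [0.003, 0.004, 0.454], 44], [[0, 0, 0], [0.003, 0.004, 0.454], 44], [[0, 0, 0], [0.003, 0.004, 0.454], 20], [[0, 0, 0], [0.003, 0.004, 0.454], 20], [[0, 0, 0], [0.003, 0.004, 0.454], 20]])

```text
clock: 50.95
position: [0.6212, -0.0414, -0.0077]
tcp_rot: [-3.138, 0.151, -0.002]
contact_force: [-0.2, 0.6, 4.1]
width: 0.0297
gripper_force: 35.0
```

```bash
python3 - <<'E'
from h import *
plan([[(621,-38.7,-4,354.53),(621,-38.7,-8.3,354.53)]])
E
```

```text
t 50.95 pos [621.2 -41.4  -7.7] psi 354.48 tilt z [ 0.001  0.    -1.   ] j7 -1.01 w 29.7
  turn -0.002 shift [-0.003, -0.018, -0.024]  turn -0.002 shift [-0.003, -0.018, 0.004]
```

Emit:
arm_command(motion=[[[0, 0, 0], [0, 0, -0.025], 20], [[0, 0, 0], [0, -0.01, -0.025], 20], [[0, 0, 0], [-0.002, -0.018, -0.025], 20], [[0, 0, 0], [-0.002, -0.018, -0.01], 20], [[0, 0, 0], [-0.002, -0.018, 0], 20], [[0, 0, 0], [-0.002, -0.018, 0], 20], [[0, 0, 0], [-0.002, -0.018, 0], 40], [[0, 0, 0], [-0.002, -0.018, 0], 40]])

```text
clock: 51.95
position: [0.6206, -0.0388, -0.0085]
tcp_rot: [3.138, -0.152, 0.0]
contact_force: [-0.3, 0.8, 0.1]
width: 0.0395
gripper_force: 0.0
```

Emit:
arm_command(motion=[[[0, 0, 0], [0, 0, 0], 40], [[0, 0, 0], [0, 0, -0.1], 42], [[0, 0, 0], [0, 0, -0.4], 44], [[0, 0, 0], [0, 0, -0.7], 44], [[0, 0, 0], [-0.3, 0.3, -0.9], 44], [[0, 0, 0], [-0.6, 0.6, -0.9], 44], [[0, 0, 0], [-0.9, 1, -0.9], 44], [[0, 0, 0], [-0.9, 1, -0.9], 44]])

```text
clock: 52.95
position: [0.4693, -0.1776, 0.1278]
tcp_rot: [-3.136, 0.159, -0.002]
contact_force: [0.6, 0.9, -0.2]
width: 0.0445
gripper_force: 0.0
```

Emit:
arm_command(motion=[[[0, 0, 0], [-0.1, 0.3, 0], 44], [[0, 0, 0], [-0.3, 0.6, 0], 44], [[0, 0, 0], [-0.4, 1, 0], 44], [[0, 0, 0], [-0.4, 1, 0], 44], [[0, 0, 0], [-0.4, 1, 0], 44], [[0, 0, 0], [-0.4, 1, 0], 44], [[0, 0, 0], [-0.4, 1, 0], 44], [[0, 0, 0], [-0.4, 1, 0], 44]])

```text
clock: 53.95
position: [0.3983, -0.3176, 0.1266]
tcp_rot: [-3.138, 0.148, 0.0]
contact_force: [-0.4, -0.4, -0.7]
width: 0.0438
gripper_force: 0.0
```

Emit:
arm_command(motion=[[[0, 0, 0], [-0.2, 0.3, 0], 44], [[0, 0, 0], [-0.4, 0.6, 0], 44], [[0, 0, 0], [-0.6, 1, 0], 44], [[0, 0, 0], [-0.6, 1, 0], 44], [[0, 0, 0], [-0.6, 1, 0], 44], [[0, 0, 0], [-0.6, 1, 0], 44], [[0, 0, 0], [-0.6, 1, 0], 44], [[0, 0, 0], [-0.6, 1, 0], 44]])

```text
clock: 54.95
position: [0.2946, -0.4583, 0.1266]
tcp_rot: [-3.138, 0.148, -0.0]
contact_force: [0.3, 1.6, -0.0]
width: 0.044
gripper_force: 0.0
```

```bash
python3 - <<'E'
from h import *
im=viewer.camera("top"); p=viewer.camera_params("top")
P=dict(a=[642.3, 184.8], b=[635.2, 110.1], c=[628.0, 35.5], d=[620.9, -39.2])
for n in P: print(P[n],end=" "); seg(n,im,px(p,(*P[n],30)),p,.008)
cv2.imwrite("pics/top3.png",cv2.resize(im[70:310,75:405],None,fx=2.4,fy=2.4,interpolation=cv2.INTER_CUBIC))
E
```

```text
[642.3, 184.8] a can [624.7  69.9 378.9 125.3  84.6] [222.9 124. ] board [641.6 183.4  49.8  46.   -4.6]
[635.2, 110.1] b can [624.7  69.9 378.9 125.3  84.6] [222.9 124. ] board [636.2 108.6  70.1  45.8  -5.5]
[628.0, 35.5] c can [624.7  69.9 378.9 125.3  84.6] [222.9 124. ] board [627.   34.5  88.   45.   -5.4]
[620.9, -39.2] d can [624.7  69.9 378.9 125.3  84.6] [222.9 124. ] board [619.7 -39.7 110.4  45.8  -5.6]
```

View pics/top3.png

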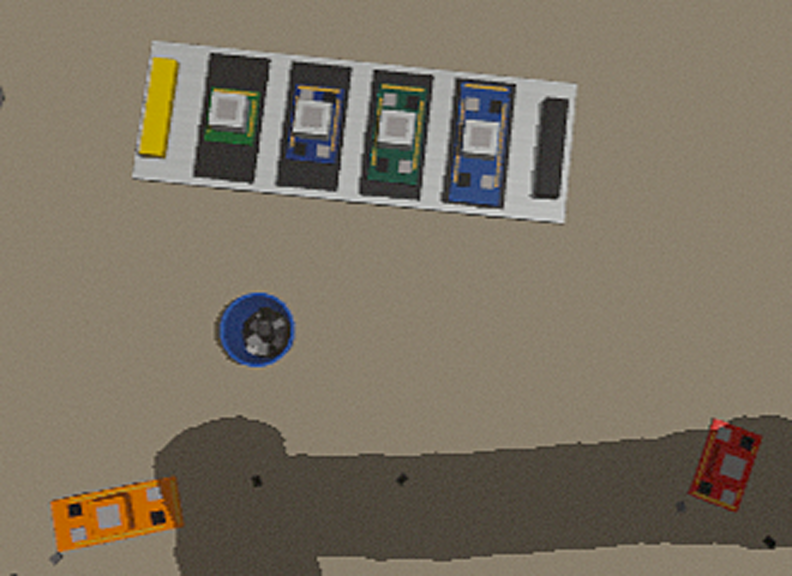

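The crop shows all four boards centred on their pads, shortest at the yellow end. The cup at (255,329) hasn't moved and the arm is clear. Handing in.

```bash
python3 -c "
from station import order
print(order.finish_job())"
```

```text
the job is handed in; nothing more can be done
None
```

The job is handed in at about 55 s: boards a, b, c and d lie flat, can up, on pads 1 to 4 from the yellow end, each measured within about 1.5 mm of its pad centre, and the blue cup was not moved; no verdict came back.

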